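Find the rocking corner and press its shim flat

ROBOT

A 6-joint arm with a two-finger parallel gripper is mounted at the origin on the work surface. World frame = base frame: x ahead of the robot, y to its left, z up, the work surface at z = 0. Lengths are in m, angles in rad, forces in N, time in s.
With the tool pointing down it reaches from about 0.275 to 1 m from the base axis. Payload 8.4 kg.
Tool frame: the origin (TCP) lies on the centre line of the jaws, within the pads' length; the fingertips stand 17 mm ahead of it and the grasp point (between the pads) lies 2 mm behind it (bot.tcp_to_tips is the z of the fingertips in the tool frame, in m); z points along the fingers, y is the line along which they close (so a half turn about z gives the same grasp; the last joint's range is limited). The gripper opens to 85 mm and grips with 20 to 120 N. Pads are 22 mm wide; open, the fingers measure 114 mm over their backs; the gripper's body (76 mm by 85 mm) begins 54 mm behind the grasp point. The pads swing forward as they close: fully open they stand 13 mm farther back than shut.
Start: joints at [-1.241, 0.353, 1.633, -0, 1.155, -0.002], TCP at [0.204, -0.591, 0.218] pointing down, gripper open.
Joint ranges: [-2.63, 2.63], [-0.92, 2.1], [0.06, 2.66], [-1.3, 4.44], [0, 2.69], [-3.02, 3.02]. Speed limits (rad/s): [2.22, 2.22, 2.79, 3.14, 3.14, 3.14].

INTERFACE

Orientations are given as a unit quaternion [x, y, z, w].
In Python, from workcell import bot, hand, kinematics, get_obs, vision, hand_in gives the robot as it stands. The module is installed in compiled form; this text tells all that it offers. Calls block until the motion is done:
- bot.reach(position, orientation): joint-space move of the TCP to a pose.
- bot.servo_line(position, ori=None, velocity=0.15): straight line of the TCP; ori=None keeps the orientation; velocity is the mean speed in m/s.
- bot.goto_joints(angles): joint-space move.
- hand.move_gripper(opening, strength=None): finger opening in m; strength is the grip in N (None keeps the last); returns when the fingers have stopped.
- bot.dwell(seconds).
- kinematics.solve_ik(position, orientation): joint angles nearest the present ones, or None.
- get_obs(): the state.
- vision.read_camera(name): name is "side" or "top" or "wrist"; returns a dict with "frame" (480x640x3 uint8, red, green, blue), "intrinsics" (3x3 intrinsics, pixels), "view" (4x4, takes a point from world to camera coordinates). Camera axes: x right, y down, z forward; pixel columns grow to the right and rows downward; lengths in m; the calibration is good to about 2 mm. A picture is of the moment at which its call begins. There is no depth.
A pose or a line that the arm cannot do raises bot.IKError and nothing moves.
- hand_in(): hands the job in; it is judged then, once.
The state is a dict: "time_s": time; "joint_pos": joint angles; "joint_vel": joint speeds; "joint_efforts": joint torques, N m; "position": TCP position; "orientation": TCP orientation; "wrist_force": force on the tool from outside, world axes, zero at the start; "ft_torque": the same for the moment, N m; "gripper_width": finger opening in m; "grip_force": force on a finger pad.
Only numpy, scipy, OpenCV 4.12 (cv2) and the standard library are available. Lean on these libraries where they do the work, as an engineer would, in place of code of your own. Each camera call takes 0.05 s, during which the arm holds its last target. There are 200 camera calls.

TASK

The brown base plate under the tube roller rocks because one of its four feet has gone soft. Press down on the plate's corners one after another, at the steel disc over the foot, until you find the corner that gives way, then press that corner's orange shim tab down flat so that the plate lies level again. Only press: do not lift or shift the plate, leave the other three shim tabs up, and do not disturb the bottle, the jar or the tube rack; finish with the hand clear.

Things in the scene. Friction and masses are not known exactly. Their poses are not given: they have to be found in the camera images.
- plate: Loose brown H-shaped plate, 8 mm thick, 0.65 to 1 kg, under a low white tube roller (130 x 88 mm, top 50 mm above origin). Two bars 36 mm wide, 240 mm long (y) at x = -62 and +62 mm, joined by a 100 mm wide web. Bar ends are its corners, each on a rubber foot at 62 mm (x), 100 mm (y) from the centre. Origin: centre of underside, 29 mm above the work surface; z up; lies level at first.
- press_1 (a point): Spot to press at corner 1: on the plate's top face over the centre of the foot, marked by a 14 mm steel disc, 37 mm above the work surface. Fixed to the stand: does not sink with the plate. Which of the plate's corners has number 1 differs from run to run.
- tab_1 (a point): On top of corner 1's orange shim tab, 38 mm out from its hinge; moves with it. Tab 24 mm wide, 52 mm long, 4 mm thick, sticking out from under the bar to the plate's -x side (also from the rear bar, into the H). Hinge (along plate y) 26 mm to the -x side of press_1, 17 mm above the work surface. Up: slopes 0.4 rad, point 34 mm high. Flat: 19 mm high, 64 mm to the -x side of press_1.
- shim_1 (a joint): Angle by which shim lever 1 is pressed down (rad): 0 fully up, 0.4 flat on its stop. Starts at 0 to 0.08, stays where left (friction, about 3 N at the tab, up to 5 N when it raises the plate). Flat, its inner end stands under corner 1 and holds the plate at its level height.
- foot_1 (a joint): How far the rubber foot under corner 1 has sunk (m), 0 at the start. One of the four feet is soft, another one each run: it begins to yield at about 4 N at its corner; at 8 N it has sunk 5 mm, to its stop, and the plate has rocked down there. It stays sunk; the plate may settle back level when released. The others are firm (under 1 mm). All look alike.
- press_2 (a point): Spot to press at corner 2: on the plate's top face over the centre of the foot, marked by a 14 mm steel disc, 37 mm above the work surface. Fixed to the stand: does not sink with the plate. Which of the plate's corners has number 2 differs from run to run.
- tab_2 (a point): On top of corner 2's orange shim tab, 38 mm out from its hinge; moves with it. Tab 24 mm wide, 52 mm long, 4 mm thick, sticking out from under the bar to the plate's -x side (also from the rear bar, into the H). Hinge (along plate y) 26 mm to the -x side of press_2, 17 mm above the work surface. Up: slopes 0.4 rad, point 34 mm high. Flat: 19 mm high, 64 mm to the -x side of press_2.
- shim_2 (a joint): Angle by which shim lever 2 is pressed down (rad): 0 fully up, 0.4 flat on its stop. Starts at 0 to 0.08, stays where left (friction, about 3 N at the tab, up to 5 N when it raises the plate). Flat, its inner end stands under corner 2 and holds the plate at its level height.
- foot_2 (a joint): How far the rubber foot under corner 2 has sunk (m), 0 at the start. One of the four feet is soft, another one each run: it begins to yield at about 4 N at its corner; at 8 N it has sunk 5 mm, to its stop, and the plate has rocked down there. It stays sunk; the plate may settle back level when released. The others are firm (under 1 mm). All look alike.
- press_3 (a point): Spot to press at corner 3: on the plate's top face over the centre of the foot, marked by a 14 mm steel disc, 37 mm above the work surface. Fixed to the stand: does not sink with the plate. Which of the plate's corners has number 3 differs from run to run.
- tab_3 (a point): On top of corner 3's orange shim tab, 38 mm out from its hinge; moves with it. Tab 24 mm wide, 52 mm long, 4 mm thick, sticking out from under the bar to the plate's -x side (also from the rear bar, into the H). Hinge (along plate y) 26 mm to the -x side of press_3, 17 mm above the work surface. Up: slopes 0.4 rad, point 34 mm high. Flat: 19 mm high, 64 mm to the -x side of press_3.
- shim_3 (a joint): Angle by which shim lever 3 is pressed down (rad): 0 fully up, 0.4 flat on its stop. Starts at 0 to 0.08, stays where left (friction, about 3 N at the tab, up to 5 N when it raises the plate). Flat, its inner end stands under corner 3 and holds the plate at its level height.
- foot_3 (a joint): How far the rubber foot under corner 3 has sunk (m), 0 at the start. One of the four feet is soft, another one each run: it begins to yield at about 4 N at its corner; at 8 N it has sunk 5 mm, to its stop, and the plate has rocked down there. It stays sunk; the plate may settle back level when released. The others are firm (under 1 mm). All look alike.
- press_4 (a point): Spot to press at corner 4: on the plate's top face over the centre of the foot, marked by a 14 mm steel disc, 37 mm above the work surface. Fixed to the stand: does not sink with the plate. Which of the plate's corners has number 4 differs from run to run.
- tab_4 (a point): On top of corner 4's orange shim tab, 38 mm out from its hinge; moves with it. Tab 24 mm wide, 52 mm long, 4 mm thick, sticking out from under the bar to the plate's -x side (also from the rear bar, into the H). Hinge (along plate y) 26 mm to the -x side of press_4, 17 mm above the work surface. Up: slopes 0.4 rad, point 34 mm high. Flat: 19 mm high, 64 mm to the -x side of press_4.
- shim_4 (a joint): Angle by which shim lever 4 is pressed down (rad): 0 fully up, 0.4 flat on its stop. Starts at 0 to 0.08, stays where left (friction, about 3 N at the tab, up to 5 N when it raises the plate). Flat, its inner end stands under corner 4 and holds the plate at its level height.
- foot_4 (a joint): How far the rubber foot under corner 4 has sunk (m), 0 at the start. One of the four feet is soft, another one each run: it begins to yield at about 4 N at its corner; at 8 N it has sunk 5 mm, to its stop, and the plate has rocked down there. It stays sunk; the plate may settle back level when released. The others are firm (under 1 mm). All look alike.
- reagent: Bystander: capped reagent bottle, 54 mm diameter, 105 mm high, loose. Origin: centre of its underside.
- jar: Bystander: amber jar, 52 mm diameter, 60 mm high, loose. Origin: centre of its underside.
- rack: Bystander: blue rack of purple-capped tubes, 140 x 50 mm, 88 mm high, loose. Origin: centre of its underside, x along its length.
Things that resemble listed ones, but are neither listed nor needed, are in the scene too. What is shaped like the part that bears press_1 but purple is not meant.

How it is judged:
By the outcome, as a careful person would: the job done as asked, in the order asked, and still so for the second after the job is handed in, with the robot touching nothing.
It also fails if it takes over 51 s, if anything falls off the work surface, if the arm or the gripper's body presses on something with over 40 N, if the wrist force passes 120 N, or if a joint passes its speed limit or range.

## Working session

There is one attempt and no reset: what is moved stays moved. The work goes in short steps, each a Python script; the robot and the scene stay as the last script left them, time stands still between calls to the robot, and variables do not carry over. Pictures are saved under pics/ and viewed, at most 10 in all, crops included, and the job is handed in when it is done.

```bash
mkdir -p pics; python3 - <<'E'
from workcell import *
import cv2
for n in("top","side"):
    c=vision.read_camera(n); cv2.imwrite(f"pics/{n}0.png",c["frame"][:,:,::-1]); print(n,c["intrinsics"].round(1).tolist(),c["view"].round(4).tolist())
o=get_obs();print(o["time_s"],o["orientation"],bot.tcp_to_tips)
E
```

```text
top [[476.7, 0.0, 319.3], [0.0, 476.7, 233.7], [0.0, 0.0, 1.0]] [[-0.001, -0.9997, -0.0229, 0.0364], [-0.9917, 0.004, -0.1286, 0.543], [0.1287, 0.0226, -0.9914, 0.8611], [0.0, 0.0, 0.0, 1.0]]
side [[494.5, 0.0, 311.2], [0.0, 494.5, 241.1], [0.0, 0.0, 1.0]] [[-0.7831, -0.6215, 0.0218, 0.4407], [-0.4185, 0.5007, -0.7578, 0.2646], [0.4601, -0.6025, -0.6521, 0.8038], [0.0, 0.0, 0.0, 1.0]]
0.1 [ 9.86268091e-01  1.65151082e-01 -8.67474427e-05 -6.03493485e-04] 0.017
```

View pics/top0.png

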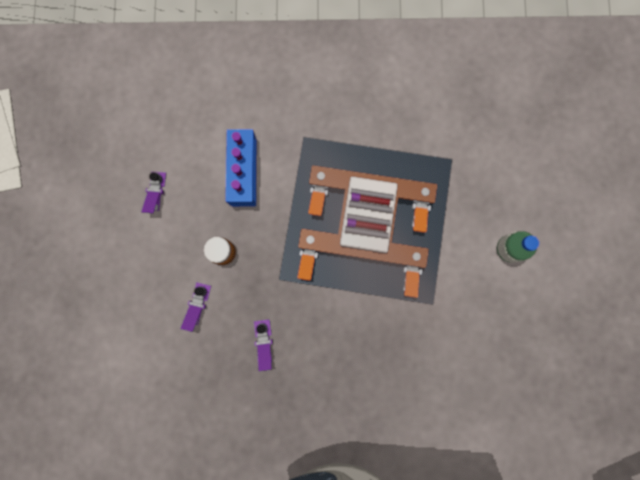

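View pics/side0.png

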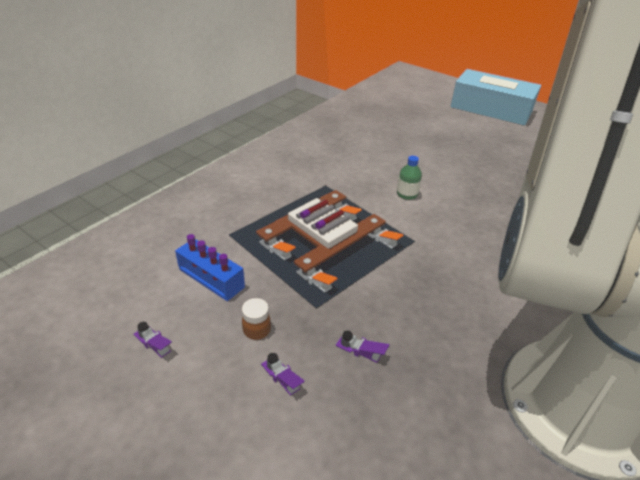

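The top picture shows the brown H-plate with discs at about (321,176), (426,191), (310,240) and (417,257). The orange tabs are at about (317,202), (421,218), (307,266) and (412,283). The purple look-alikes at (154,192), (196,307) and (264,345) aren't meant. The tabs extend toward -x (down in the image). I'll confirm in one crop and compute the positions.

```bash
cat > h.py <<'E'
from workcell import *
import numpy as np, cv2
def ray(c,uv,z):
    K,V=c["intrinsics"],c["view"];R,t=V[:3,:3],V[:3,3]
    o=-R.T@t; d=R.T@np.linalg.inv(K)@np.array([*uv,1.]); return o+d*(z-o[2])/d[2]
def proj(c,p):
    q=c["view"][:3,:3]@p+c["view"][:3,3]; q=c["intrinsics"]@q; return q[:2]/q[2]
def fit(P):  # order: (+x,+y),(+x,-y),(-x,+y),(-x,-y)
    L=np.array([[62,100],[62,-100],[-62,100],[-62,-100]])/1000
    c=P.mean(0); z=((P-c)[:,0]+1j*(P-c)[:,1])@np.conj(L[:,0]+1j*L[:,1]); a=np.angle(z)
    R=np.array([[np.cos(a),-np.sin(a)],[np.sin(a),np.cos(a)]]); return c,a,c+L@R.T,R
E
python3 - <<'E'
from h import *
c=vision.read_camera("top"); f=c["frame"]
cv2.imwrite("pics/crop1.png",cv2.resize(f[130:310,270:460],None,fx=3.2,fy=3.2,interpolation=cv2.INTER_CUBIC)[:,:,::-1])
uv=[(321,176),(426,191),(310,240),(417,257)]
P=np.array([ray(c,u,.037)[:2] for u in uv]); cc,a,Q,R=fit(P); print(P,cc,a,Q,(P-Q)*1000)
E
```

```text
[[ 0.65394082  0.03156085]
 [ 0.62353795 -0.1668457 ]
 [ 0.53113682  0.05237498]
 [ 0.49862307 -0.14650376]] [ 0.57680967 -0.05735341] -0.15917563916117605 [[ 0.65387631  0.03155515]
 [ 0.62217545 -0.16591651]
 [ 0.53144389  0.05120969]
 [ 0.49974302 -0.14626197]] [[ 0.06450784  0.00570152]
 [ 1.3625016  -0.92919798]
 [-0.30706053  1.16528938]
 [-1.11994891 -0.24179292]]
```

View pics/crop1.png

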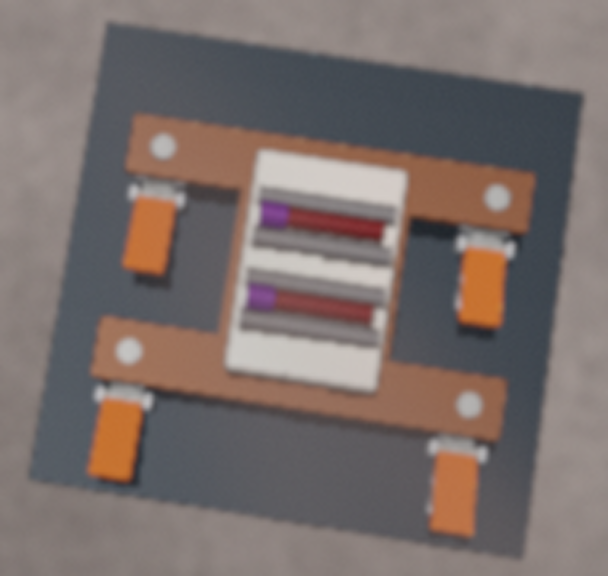

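The crop confirms the four brown corners with steel discs, and the fit agrees to about 1 mm. Next I press the corners with the fingers shut, starting with the nearest.

```bash
cat >> h.py <<'E'
UV=[(320.9,175.9),(425.3,191.9),(310,239.4),(416.6,256.6)]
T=.017
def setup():
    c=vision.read_camera("top"); P=np.array([ray(c,u,.037)[:2] for u in UV]); cc,a,Q,R=fit(P)
    return Q,R,np.array([np.cos(a/2),np.sin(a/2),0,0])
def fz(): return get_obs()["wrist_force"][2]
def down(xy,z0,zmin,fmax,step=.0007):
    """step tips down from z0 until force fmax or tip z zmin; returns [(tip z, F)]"""
    bot.servo_line([*xy,z0+T],velocity=.12); bot.dwell(.15); b=fz(); z=z0; L=[]
    while z>zmin:
        z-=step; bot.servo_line([*xy,z+T],velocity=.03); bot.dwell(.03)
        o=get_obs(); L.append((round((o["position"][2]-T)*1000,2),round(o["wrist_force"][2]-b,1)))
        if L[-1][1]>fmax: break
    return L
def test(k,Q,q,up=.075):
    L=down(Q[k],.043,.027,11); bot.servo_line([*Q[k],up+T],velocity=.15); return L
E
python3 - <<'E'
from h import *
Q,R,q=setup(); print(Q,q)
hand.move_gripper(0)
k=3
bot.reach([*Q[k],.2],q); bot.servo_line([*Q[k],.075+T],velocity=.25); print(get_obs()["time_s"])
print(test(k,Q,q),get_obs()["time_s"])
E
```

```text
[[ 0.65434847  0.03178987]
 [ 0.62179168 -0.16554247]
 [ 0.53200241  0.05197508]
 [ 0.49944563 -0.14535727]] [ 0.99665986 -0.08166473  0.          0.        ]
3.4833
[(np.float64(42.54), np.float64(-0.2)), (np.float64(41.52), np.float64(0.8)), (np.float64(40.83), np.float64(-0.3)), (np.float64(40.16), np.float64(-0.1)), (np.float64(39.48), np.float64(-0.0)), (np.float64(38.75), np.float64(-0.2)), (np.float64(38.08), np.float64(-0.6)), (np.float64(37.38), np.float64(-0.6)), (np.float64(36.69), np.float64(-0.1)), (np.float64(35.98), np.float64(0.1)), (np.float64(35.28), np.float64(-0.8)), (np.float64(34.57), np.float64(-1.8)), (np.float64(33.88), np.float64(-0.1)), (np.float64(33.17), np.float64(-0.6)), (np.float64(32.47), np.float64(-0.2)), (np.float64(31.76), np.float64(-0.5)), (np.float64(31.07), np.float64(-0.5)), (np.float64(30.38), np.float64(-0.4)), (np.float64(29.67), np.float64(0.6)), (np.float64(28.98), np.float64(0.5)), (np.float64(28.28), np.float64(-0.1)), (np.float64(27.56), np.float64(0.0)), (np.float64(26.87), np.float64(-0.7))] 11.0333
```

No contact even at 27 mm, so I need to look at why.

```bash
python3 - <<'E'
from h import *
o=get_obs();print(o["gripper_width"],o["position"],o["orientation"],bot.tcp_to_tips)
s=vision.read_camera("side");p=o["position"].copy() if hasattr(o["position"],"copy") else np.array(o["position"]);p=np.array(p)
print(proj(s,p),proj(s,p-[0,0,T]))
w=vision.read_camera("wrist")
u=proj(s,p).astype(int); a=s["frame"][u[1]-90:u[1]+60,u[0]-100:u[0]+100]
im=np.hstack([cv2.resize(a,(400,300)),cv2.resize(w["frame"],(400,300))]); cv2.imwrite("pics/a.png",im[:,:,::-1]); print(u)
E
```

```text
0.0002566595944613967 [ 0.49956793 -0.1454059   0.09205896] [ 9.96658044e-01 -8.16855309e-02  4.55408713e-04  9.60872240e-05] 0.017
[377.26068726 200.59334706] [376.40649394 206.9537469 ]
[377 200]
```

View pics/a.png

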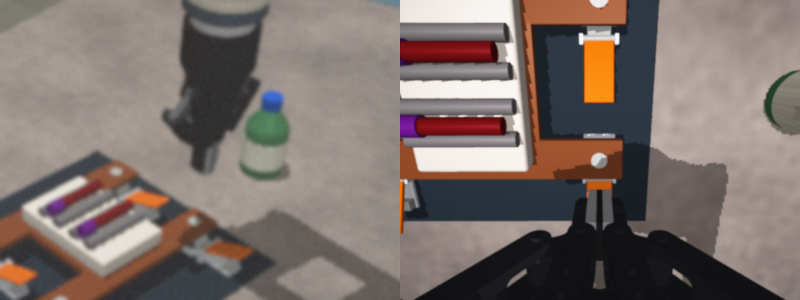

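```bash
python3 - <<'E'
from h import *
p=np.array(get_obs()["position"])
ims=[]
for n in("side","wrist"):
    s=vision.read_camera(n); pts=[proj(s,p-[0,0,d]) for d in(.017,0,-.02,-.05)]; print(n,np.round(pts,1).tolist())
    u=np.array(pts).mean(0); sz=np.array((80,80) if n=="side" else (240,240)); M=cv2.getRotationMatrix2D(tuple(u),0,400/sz[0]); M[:,2]+=200-u
    im=cv2.warpAffine(s["frame"],M,(400,400),flags=cv2.INTER_CUBIC)
    for x,col in zip(pts,[(255,0,0),(0,255,0),(255,255,0),(0,255,255)]):
        y=M[:,:2]@x+M[:,2]; cv2.circle(im,tuple(int(v) for v in y),4,col,1)
    ims.append(im)
cv2.imwrite("pics/b.png",np.hstack(ims)[:,:,::-1])
E
```

```text
side [[376.6, 207.5], [377.5, 201.2], [378.5, 193.5], [380.1, 181.7]]
wrist [[316.4, 290.4], [316.2, 307.9], [315.8, 333.1], [315.1, 385.3]]
```

View pics/b.png

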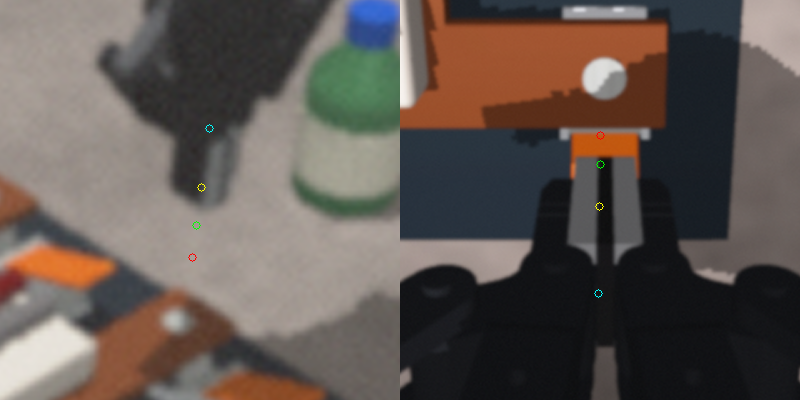

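The finger tips show about 13 mm behind the TCP: in the left crop the finger ends at about (197,203), between the TCP mark and the -20 mm mark. They stopped short of the plate, so I'll correct the offset and feel for contact.

```bash
cat >> h.py <<'E'
def feel(xy,z0,zmin,fmax=9,coarse=.002,fine=.001,fc=1.8):
    """TCP heights. step down until contact, then finely until fmax"""
    bot.servo_line([*xy,z0],velocity=.15); bot.dwell(.1); b=np.mean([fz() for _ in range(3)]); z=z0; L=[]; zc=None; t0=get_obs()["time_s"]
    while z>zmin:
        z-=coarse if zc is None else fine
        bot.servo_line([*xy,z],velocity=.05)
        o=get_obs(); f=o["wrist_force"][2]-b; L.append((round(float(z)*1000,1),round(float(o["position"][2])*1000,2),round(float(f),1)))
        if f>fc and zc is None: zc=z
        if f>fmax: break
    print(L, "dt",get_obs()["time_s"]-t0); return L
E
python3 - <<'E'
from h import *
Q,R,q=setup(); k=3
feel(Q[k],.034,.008)
bot.servo_line([*Q[k],.05],velocity=.2); print(get_obs()["time_s"])
E
```

```text
[(32.0, 32.47, -0.2), (30.0, 29.96, -0.4), (28.0, 27.84, 0.3), (26.0, 25.84, -0.4), (24.0, 23.85, 0.1), (22.0, 23.11, 16.6)] dt 1.5
13.7083
```

Corner idx3 is firm, with contact at TCP z of about 23.5 mm. Next are the others.

```bash
python3 - <<'E'
from h import *
Q,R,q=setup()
for k in(1,0,2):
    bot.servo_line([*Q[k],.075],velocity=.3) if k==1 else (bot.servo_line([*get_obs()["position"][:2],.1],velocity=.3),bot.reach([*Q[k],.1],q))
    L=feel(Q[k],.0255,.016,fmax=9,coarse=.001)
    bot.servo_line([*Q[k],.06],velocity=.2); print(k,get_obs()["time_s"])
    # soft: >2.5 mm of travel past contact height
    if L[-1][1]<21: print("SOFT",k); break
E
```

```text
[(24.5, 24.43, 0.5), (23.5, 23.48, -0.0), (22.5, 23.31, 8.5), (21.5, 23.2, 16.6)] dt 1.0
1 16.2583
[(24.5, 24.61, -1.2), (23.5, 23.46, 0.1), (22.5, 23.28, 7.1), (21.5, 23.16, 16.1)] dt 1.0
0 19.45
[(24.5, 25.02, -0.5), (23.5, 23.54, -0.8), (22.5, 22.45, -0.2), (21.5, 21.55, 2.5), (20.5, 20.54, 3.3), (19.5, 19.49, 3.0), (18.5, 18.74, 7.4), (17.5, 18.46, 18.3)] dt 2.0
2 23.4167
SOFT 2
```

Corner idx2 (front left, disc at pixel (310,239)) gave way by about 5 mm. Its tab is next.

```bash
python3 - <<'E'
from h import *
Q,R,q=setup(); t=Q[2]+R@[-.064,0] if False else None
cc,a,_,RR=fit(Q); t=Q[2]+RR@np.array([-.064,0])
bot.servo_line([*t,.06],velocity=.2)
L=feel(t,.028,.002,fmax=16,coarse=.002,fine=.002)
bot.servo_line([*t,.1],velocity=.2)
print(t,get_obs()["time_s"])
s=vision.read_camera("side"); w=vision.read_camera("wrist")
a=cv2.resize(s["frame"][175:310,220:420],(400,270)); cv2.imwrite("pics/c.png",np.hstack([a,cv2.resize(w["frame"],(400,270))])[:,:,::-1])
E
```

```text
[(26.0, 26.39, 0.3), (24.0, 24.03, -0.9), (22.0, 21.92, 0.4), (20.0, 19.85, -1.1), (18.0, 17.86, -0.8), (16.0, 15.88, -0.4), (14.0, 13.84, -0.4), (12.0, 11.89, -1.1), (10.0, 9.89, -0.1), (8.0, 7.87, 0.2), (6.0, 5.87, -0.8), (4.0, 5.14, 23.7)] dt 3.0
[0.46885606 0.06239325] 28.0333
```

View pics/c.png

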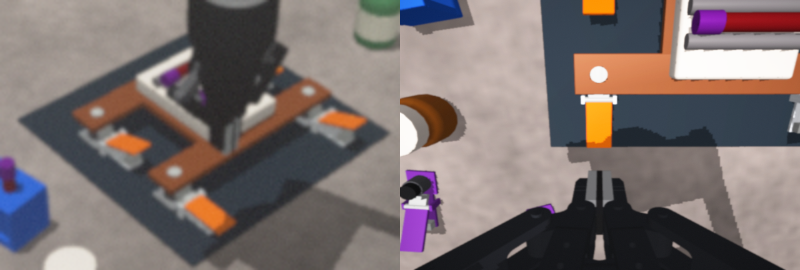

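The tab looks flatter than the others, though little resistance registered before contact at the flat height of 19 mm. I'll check it against the predicted flat and up outlines.

```bash
python3 - <<'E'
from h import *
Q,R,q=setup(); cc,a,_,RR=fit(Q)
s=vision.read_camera("side"); x0,y0=230,180; ims=[]
im=cv2.resize(s["frame"][y0:y0+130,x0:x0+190],None,fx=4.2,fy=4.2,interpolation=cv2.INTER_CUBIC)
for k in range(4):
    for th,col in((0,(0,255,0)),(.4,(0,0,255))):
        an=.4-th; pts=[]
        for d,v in((.014,-.012),(.052,-.012),(.052,.012),(.014,.012)):
            h=.017+d*np.sin(an)+.002*np.cos(an); xy=Q[k]+RR@np.array([-.026-d*np.cos(an),v])
            pts.append((proj(s,np.array([*xy,h]))-[x0-.5,y0-.5])*4.2)
        cv2.polylines(im,[np.int32(pts)],True,col,1)
    cv2.circle(im,tuple(int(v) for v in (proj(s,np.array([*Q[k],.037]))-[x0-.5,y0-.5])*4.2),15,(255,255,0),1)
cv2.imwrite("pics/d.png",im[:,:,::-1])
E
```

```text
(no output)
```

View pics/d.png

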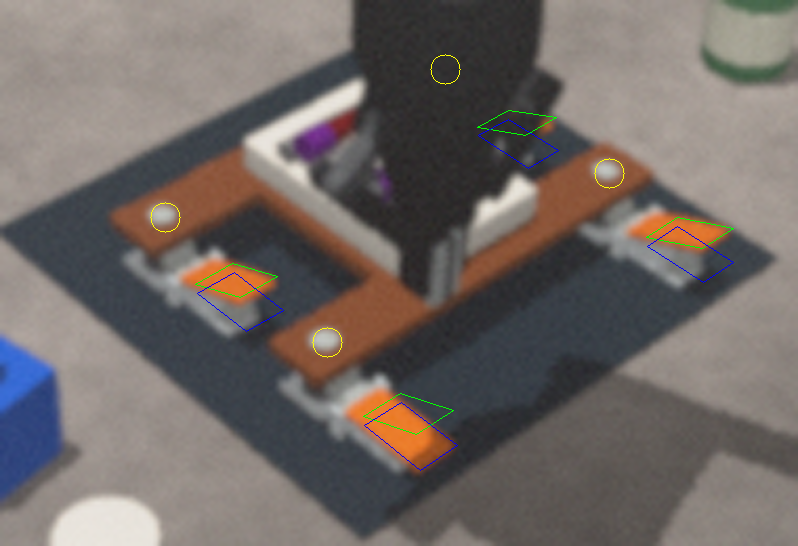

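The pressed tab at about (405,425) matches the flat outline, the two visible others match the up outline, and the disc is back at its level height. I'll withdraw and hand in.

```bash
python3 - <<'E'
from h import *
p=get_obs()["position"]; bot.servo_line([p[0],p[1],.22],velocity=.2); bot.dwell(.3); print(get_obs()["time_s"],get_obs()["wrist_force"]); print(hand_in())
E
```

```text
29.2833 [-0.23453571 -0.2913704  -0.19607982]
the job is handed in; nothing more can be done
None
```

The front-left corner (near bar, +y end) was the soft one, giving about 5 mm; I pressed its shim tab flat, the plate looks level again, the fourth tab was hidden from the last camera check but never touched, and the job is handed in at about 29 s with the hand clear.

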